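# Reverse the ratchet and press the terrine lid home

## Task

The bench press's ratchet is set to lift: flip its red lever across to the green dot, then swing the handle all the way back (anticlockwise from above) to feel that it free-wheels without moving the plate. Then ratchet the plate down, stroke after stroke clockwise, until the blue mould lid is fully home and the handle goes firm (about 12 N at the knob), stop without forcing it, and let go; leave the other kitchen things alone.

Things in the scene. Friction and masses are not known exactly. Their poses are not given: they have to be found in the camera images.
- press: small bench press bolted to the worktop: dark base plate 240 x 240 x 15 mm, two steel columns, grey crossbeam whose top is at 179 mm. It holds an open aluminium terrine mould (190 x 130 mm, rim at 95 mm). Origin on the worktop, under the vertical screw spindle; z up. At yaw 0 the crossbeam runs along y.
- spindle_axis (a point): point on the vertical spindle axis, 215 mm above the worktop, at the height of the reversing lever; the ratchet handle and the lever both turn about this vertical axis.
- knob: black upright grip knob (diameter 24 mm, 52 mm high, from 208 to 260 mm above the worktop) at the end of the ratchet handle, 140 mm from the spindle axis; origin at its centre. The handle is a steel bar 22 mm wide, top at 208 mm, on a grey disc (diameter 112 mm, top at 207 mm). Firm means 11 to 16 N on the knob, square to the handle; 25 N is forcing it.
- handle (a joint): handle swing, rad: 0 = straight to the press's -x, growing clockwise from above; stops at -0.6 and 0.6, so several strokes are needed; stays where left. 14-tooth ratchet: up to 0.45 rad of a stroke is lost before it bites. At the knob: about 2 N to swing free (4 N at a click), 5 N to drive, 7 N squeezing the sprung lid, rising steeply within some 10 mm of travel once the lid is home.
- tab: red upright tab (diameter 12 mm, 30 mm high, from 214 to 244 mm above the worktop) at the end of the short reversing lever on top of the ratchet head, 50 mm from the spindle axis, on the side away from the knob; origin at its centre. Moves with the handle.
- lever (a joint): reversing lever, rad, relative to the handle. 0 (start) = tab at the yellow dot: the handle drives anticlockwise and lifts the plate. 0.9 = tab at the green dot, clockwise from there: the handle drives clockwise, lowers the plate, and swings back free. It snaps over past the middle (0.45) and stays; the tab takes 2 to 4 N, and never more than 20 N.
- plate: steel pressing plate 100 x 80 x 9 mm under the spindle; origin at the centre of its underside. Comes down 8 mm for each rad of clockwise spindle turn and stays where it is left. It starts 3 to 6 mm above the lid.
- lid: blue mould lid 178 x 118 x 7 mm, floating on springs; origin at the centre of its underside, 97 mm above the worktop when raised.
- lid_slide (a joint): how far the sprung lid is pushed down, m: 0 raised, 0.006 fully home on its stop; about 30 N pushes it home and it rises again when let go.
- jar: amber jar with green cap, diameter 64 mm, 110 mm high, beside the press: leave alone. Origin at its base.
- bowl: white bowl, 120 mm across, 60 mm high: leave alone. Origin at its base.
- pot: aluminium pot, 150 mm across, 90 mm high: leave alone. Origin at its base.
- spatula: spatula 240 mm long lying on the worktop: leave alone.
- chestnut0: brown chestnut 34 mm across, 24 mm high, beside the press: leave alone. Origin at its base.
- chestnut1: brown chestnut 34 mm across, 24 mm high, beside the press: leave alone. Origin at its base.
- chestnut2: brown chestnut 34 mm across, 24 mm high, beside the press: leave alone. Origin at its base.

How it is judged (in metres and radians):
On the way, in this order (a step that is already met when the one before it is completed fails the run):
1. the red lever is over at the green (press) side (value of joint lever above 0.7 rad), for 0.2 s.
2. the handle is swung back anticlockwise (beyond -0.45 rad) and has free-wheeled: the plate is within 3 mm of its starting height (value of joint handle below -0.45 rad and value of joint lever above 0.7 rad and distance of plate from where it was at the start of the episode below 0.003 m), for 0.1 s.
At the end, for the whole second after the job is handed in: The lid is down at least 5 of its 6 mm and the plate bears on it firmly, with more than 40 N, by itself; the lever is at the green side; the handle is still. The handle may stand anywhere in its swing (value of joint lid_slide above 0.005 m and contact force between plate and lid above 40 N and value of joint lever above 0.7 rad and velocity of joint handle between -0.05 and 0.05 rad/s); the robot touches nothing.
It fails at once if the knob is pushed with more than 25 N (contact force between knob and the fingers above 25 N or contact force between knob and the arm above 25 N).
It fails at once if the red tab is pushed with more than 20 N (contact force between tab and the fingers above 20 N or contact force between tab and the arm above 20 N).
It fails at once if a bystander is moved by more than 30 mm (distance of any of chestnut0, chestnut1, chestnut2, bowl, pot, jar, spatula from where it was at the start of the episode above 0.03 m).
It also fails if it takes over 64 s, if anything falls off the work surface, if the arm or the gripper's body presses on something with over 40 N, if the wrist force passes 120 N, or if a joint passes its speed limit or range.

## Robot

A 7-joint arm with a two-finger parallel gripper is mounted at the origin on the work surface. World frame = base frame: x ahead of the robot, y to its left, z up, the work surface at z = 0. Lengths are in m, angles in degrees, forces in N, time in s.
With the tool pointing down it reaches from about 0.425 to 0.875 m from the base axis. Payload 4.7 kg.
Tool frame: the origin (TCP) lies midway between the tips of the shut fingers; the grasp point (between the pads) lies 19 mm behind it; z points along the fingers, y is the direction in which the jaws open and shut (so a half turn about z gives the same grasp; the last joint's range is limited). The gripper opens to 87 mm and grips with 3 to 60 N. Pads are 19 mm wide; open, the fingers measure 117 mm over their backs; the gripper's body (75 mm by 190 mm) begins 51 mm behind the grasp point.
Start: joints at [75.751, 18.392, -4.016, 83.108, 1.295, 78.541, -3.26], TCP at [0.169, -0.628, 0.223] pointing down, gripper open.
Joint ranges: [-163.93, 163.93], [-17.29, 119.83], [-79.2, 71.16], [3.27, 140.29], [-89.18, 269.18], [5.43, 117.66], [-154.24, 154.24]. Speed limits (degrees/s): [147.25, 147.25, 180, 180, 180, 180, 180].

## Interface

Orientations are given as [roll, pitch, yaw] about the fixed x, y, z axes, in that order (R = Rz(yaw) Ry(pitch) Rx(roll)).
In Python, from cell import env gives the robot as it stands. The module is installed in compiled form; this text tells all that it offers.
- The arm moves only by the tool servo_tool, never from a script. Its argument "plan" is a list of rows, each a list of 3 entries, a list of its own where there are three numbers: the opening, from 0 (shut) to 1 (fully open), then the shift along the tool's x, y, z in cm, then the turn, a rotation vector about the tool's x, y, z in degrees. A call has 1 to 20 rows; each row shifts and turns the pose as measured when the row begins, along the tool's axes as they then stand; what a row does not reach is not made up. A row lasts 1/12 s, in which the tool goes at most 41.7 mm and 7.16 degrees, less where a joint would pass 70% of its speed; a pose out of reach is approached as far as the arm can. A call is refused whole if a number of a shift passes 4.17 or a number of a turn 7.16, either way. A call with a gripper value outside its range is refused whole. The fingers move at their own pace and stop on an object; "force" is the grip in N (left out, the last holds). Time passes only in rows, so rows that do not move let the fingers close. It gives the time, the measured TCP pose, the force and the opening at its end, in the units of the state.
- env.get_obs(): the state, without advancing time (a new reading comes with each control period).
- env.read_camera(name): name is "scene" or "top" or "wrist"; returns a dict with "image" (480x640x3 uint8, blue, green, red), "fx", "fy", "cx", "cy" (pixels), "k1" (the pictures are not rectified: a ray, as slopes to the right and down, at radius r is drawn at 1 + k1 r^2 times it, then the intrinsics apply), "rvec" (rotation vector, rad) and "tvec" (3), from world to camera coordinates, as OpenCV has them; the wrist camera has in their place "T_tool_cam" (4x4, takes a point from camera to tool coordinates, whose origin is the TCP and whose axes are the flange's). Camera axes: x right, y down, z forward; pixel columns grow to the right and rows downward; lengths in m; the calibration is good to about 2 mm. A picture is of the moment at which its call begins: read the wrist's pose just before it. There is no depth.
- env.sign_off(): hands the job in, once; it reports no verdict.
The state is a dict: "time_s": time; "qpos": joint angles; "joint_velocities": joint speeds; "effort": joint torques, N m; "tool_pos": TCP position; "tool_rot": TCP orientation; "force": force on the tool from outside, world axes, zero at the start; "wrist_torque": the same for the moment, N m; "grip_width": finger opening in m.
Only numpy, scipy, OpenCV 4.12 (cv2) and the standard library are available. Lean on these libraries where they do the work, as an engineer would, in place of code of your own. Each camera call takes 0.05 s, during which the arm holds its last target. There are 200 camera calls.

## Working session

There is one attempt and no reset: what is moved stays moved. The work goes in short steps, Python scripts to look and compute and a tool call to move; the robot and the scene stay as the last step left them, time stands still between calls to the robot, and variables do not carry over. Pictures are saved under pics/ and viewed, about 8 in all and at most 12, crops included, and the job is handed in when it is done.

Besides the shell and the picture viewer there is one more tool, called after "Call:" as name(argument=value, ...) on one line, values as JSON. servo_tool: Moves the arm, as the interface text tells. Its arguments: {"type":"object","properties":{"plan":{"type":"array"},"force":{"type":"number"}},"required":["plan"]}

```bash
mkdir -p pics
python3 - <<'E'
from cell import env
import cv2,numpy as np
o=env.get_obs();print({k:np.round(v,3) for k,v in o.items()})
for n in("scene","top"):
    c=env.read_camera(n);cv2.imwrite(f"pics/{n}0.png",c["image"]);print(n,{k:v for k,v in c.items() if k!="image"})
E
```

```text
{'time_s': np.float64(0.0), 'qpos': array([75.751, 18.439, -4.015, 83.175,  1.295, 78.541, -3.261]), 'joint_velocities': array([ 0.035,  0.001,  0.047,  0.038, -0.029,  0.042,  0.021]), 'effort': array([-0.0000e+00, -4.9129e+01, -4.0400e-01, -3.1253e+01, -6.4000e-02,
        4.4000e-02,  0.0000e+00]), 'tool_pos': array([ 0.169, -0.627,  0.221]), 'tool_rot': array([-1.7989e+02,  6.0000e-03,  1.5056e+01]), 'force': array([ 0.041, -1.23 , -0.157]), 'wrist_torque': array([-0.007,  0.036, -0.   ]), 'grip_width': np.float64(0.087)}
scene {'fx': 572.2345337230196, 'fy': 572.2345337230196, 'cx': 325.11176639981926, 'cy': 242.0447385107998, 'k1': -0.09699654807790681, 'rvec': array([ 1.30626536,  2.33103789, -0.87404101]), 'tvec': array([ 0.31263457, -0.23198575,  2.11025327])}
top {'fx': 497.9961995920799, 'fy': 497.9961995920799, 'cx': 316.74641453238917, 'cy': 242.1366255792675, 'k1': 0.007450026328317331, 'rvec': array([ 2.07936152, -2.12629094,  0.24418707]), 'tvec': array([-0.00268674,  0.55529319,  1.18762623])}
```

View pics/top0.png

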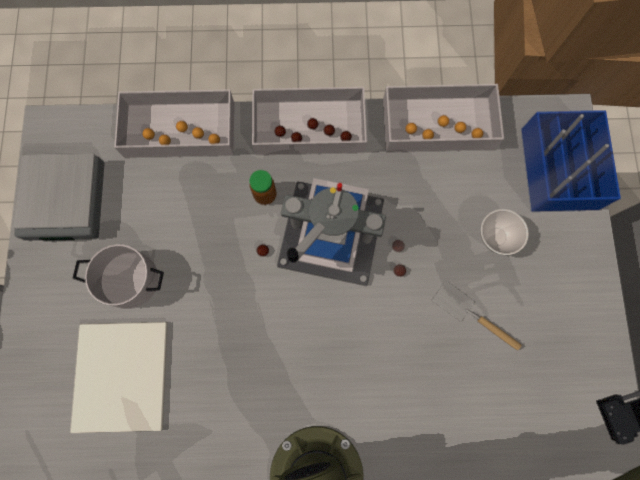

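View pics/scene0.png

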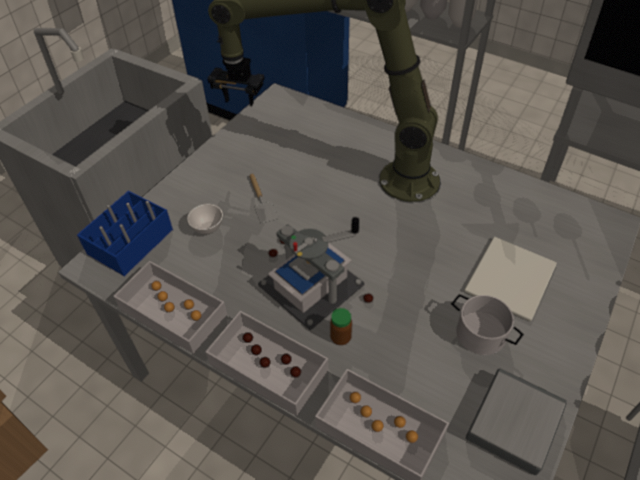

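```bash
cat > h.py <<'E'
import cv2,numpy as np
from scipy.spatial.transform import Rotation as R
from cell import env
def cam(n):
    o=env.get_obs();c=env.read_camera(n)
    if n=="wrist":
        T=np.eye(4);T[:3,:3]=R.from_euler("xyz",o["tool_rot"],degrees=True).as_matrix();T[:3,3]=o["tool_pos"]
        T=T@np.array(c["T_tool_cam"])
    else:
        T=np.eye(4);T[:3,:3]=cv2.Rodrigues(c["rvec"])[0];T[:3,3]=c["tvec"];T=np.linalg.inv(T)
    c["T"]=T;return c
def onplane(c,uv,z):
    K=np.array([[c["fx"],0,c["cx"]],[0,c["fy"],c["cy"]],[0,0,1]])
    p=cv2.undistortPoints(np.array([[uv]],float),K,np.array([c["k1"],0,0,0]))[0,0]
    d=c["T"][:3,:3]@[p[0],p[1],1];o=c["T"][:3,3]
    return (o+d*(z-o[2])/d[2])[:2]
def blobs(img,lo,hi,roi=None,amin=4):
    h=cv2.cvtColor(img,cv2.COLOR_BGR2HSV);m=cv2.inRange(h,np.array(lo),np.array(hi))
    if roi: 
        k=np.zeros_like(m);x0,y0,x1,y1=roi;k[y0:y1,x0:x1]=255;m&=k
    n,_,s,ce=cv2.connectedComponentsWithStats(m)
    return [(int(s[i,4]),ce[i].round(1),s[i,:4]) for i in range(1,n) if s[i,4]>=amin]
E
python3 - <<'E'
from h import *
c=cam("top");im=c["image"]
print("knob",blobs(im,(0,0,0),(180,255,30),(270,235,310,270)))
print("red",[b for lo,hi in(((0,150,90),(8,255,255)),((172,150,90),(180,255,255))) for b in blobs(im,lo,hi,(320,170,360,200))])
print("yel",blobs(im,(20,120,120),(35,255,255),(320,170,360,220)));print("grn",blobs(im,(45,100,80),(80,255,255),(320,170,380,240)))
cv2.imwrite("pics/topc.png",cv2.resize(im[165:295,260:420],None,fx=5,fy=4.6,interpolation=cv2.INTER_CUBIC))
E
```

```text
knob [(116, array([292.4, 254.9]), array([288, 248,  10,  14], dtype=int32))]
red [(26, array([339.2, 186.5]), array([337, 183,   5,   8], dtype=int32))]
yel [(26, array([332.5, 190. ]), array([330, 188,   6,   5], dtype=int32))]
grn [(27, array([355.1, 207.3]), array([353, 205,   6,   6], dtype=int32))]
```

View pics/topc.png

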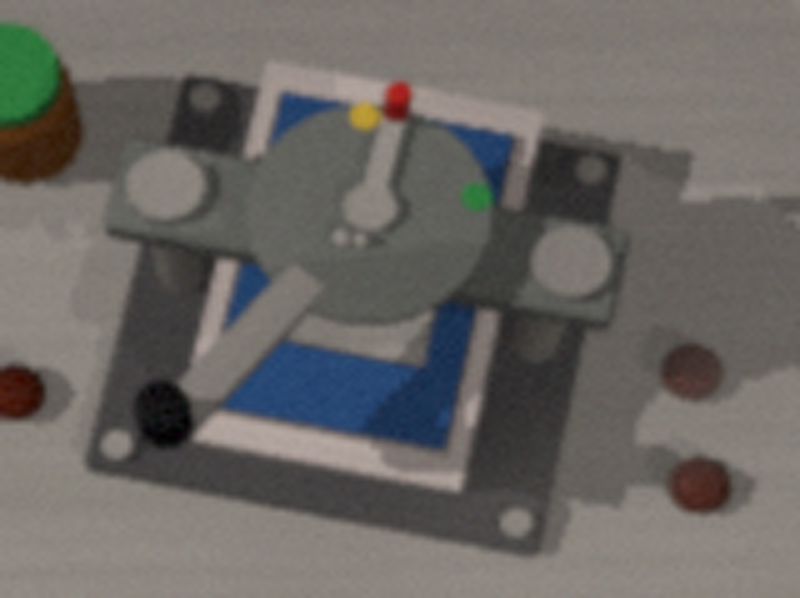

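Run:
```python
from h import *
c=cam("top")
P={n:onplane(c,uv,z) for n,uv,z in [("knob",(292.4,254.9),.236),("tab",(339.2,186.5),.231),("axis",(334,211.3),.207),("colL",(293.4,205.2),.185),("colR",(374.2,222),.185),("yel",(332.5,190),.207),("grn",(355.1,207.3),.207)]}
cl=lambda v:-np.degrees(np.arctan2(v[1],v[0]))
for n,p in P.items(): v=p-P["axis"];print(n,p.round(4),"r",np.linalg.norm(v).round(4),"cw ang",cl(v).round(1))
d=P["colL"]-P["colR"];print("yaw",np.degrees(np.arctan2(-d[0],d[1])),"mid",(P["colL"]+P["colR"])/2)
for n,z in(("knob",.234),):pass
```

```text
knob [0.4883 0.0389] r 0.1397 cw ang -138.1
tab [ 0.6422 -0.0667] r 0.0515 cw ang 13.7
axis [ 0.5922 -0.0545] r 0.0 cw ang -0.0
colL [0.6154 0.0375] r 0.0948 cw ang -75.9
colR [ 0.5712 -0.1464] r 0.0943 cw ang 102.8
yel [ 0.6426 -0.0526] r 0.0505 cw ang -2.1
grn [ 0.6005 -0.1023] r 0.0485 cw ang 80.1
yaw -13.48777887928459 mid [ 0.5933061  -0.05448368]
```

```bash
cat >> h.py <<'E'
AX=np.array([.593,-.0545])
def rows(tx,ty,tz,yaw,n,w):
    "straight path from the measured pose, tool down, as rounded rows"
    o=env.get_obs();p=np.array(o["tool_pos"]);r=R.from_euler("xyz",o["tool_rot"],degrees=True)
    t=np.array([tx,ty,tz]);rt=R.from_euler("xyz",[180,0,yaw],degrees=True)
    out=[]
    for i in range(n):
        k=n-i;s=r.inv().apply((t-p)/k)*100;rv=(r.inv()*rt).as_rotvec(degrees=True)
        rv=rv/k;s=s.round(2);rv=rv.round(1)
        out.append([w,[float(a) for a in s],[float(a) for a in rv]])
        p=p+r.apply(s/100);r=r*R.from_rotvec(rv,degrees=True)
    print(str(out).replace(" ",""));print("end",p.round(4),r.as_euler("xyz",degrees=True).round(1))
E
python3 -c "
from h import *
rows(.641,-.068,.33,164,24,.4)"
```

```text
[[0.4,[2.51,-1.74,-0.45],[-0.0,-0.0,-6.2]],[0.4,[2.68,-1.46,-0.45],[-0.0,-0.0,-6.2]],[0.4,[2.82,-1.16,-0.45],[-0.0,-0.0,-6.2]],[0.4,[2.93,-0.85,-0.45],[-0.0,-0.0,-6.2]],[0.4,[3.0,-0.53,-0.45],[-0.0,-0.0,-6.2]],[0.4,[3.04,-0.2,-0.45],[-0.0,-0.0,-6.2]],[0.4,[3.05,0.13,-0.45],[-0.0,-0.0,-6.2]],[0.4,[3.02,0.46,-0.45],[0.0,-0.0,-6.2]],[0.4,[2.95,0.78,-0.45],[0.0,-0.0,-6.2]],[0.4,[2.85,1.09,-0.45],[0.0,-0.0,-6.2]],[0.4,[2.71,1.4,-0.45],[0.0,-0.0,-6.2]],[0.4,[2.55,1.68,-0.45],[0.0,-0.0,-6.2]],[0.4,[2.35,1.94,-0.45],[0.0,-0.0,-6.2]],[0.4,[2.13,2.19,-0.45],[0.0,-0.0,-6.2]],[0.4,[1.88,2.4,-0.45],[0.0,-0.0,-6.2]],[0.4,[1.61,2.59,-0.45],[0.0,-0.0,-6.2]],[0.4,[1.32,2.75,-0.45],[0.0,-0.0,-6.2]],[0.4,[1.01,2.88,-0.45],[0.0,-0.0,-6.2]],[0.4,[0.69,2.97,-0.44],[0.0,-0.0,-6.2]],[0.4,[0.37,3.03,-0.45],[0.0,-0.0,-6.2]],[0.4,[0.04,3.05,-0.44],[0.0,-0.0,-6.2]],[0.4,[-0.29,3.04,-0.45],[0.0,-0.0,-6.2]],[0.4,[-0.62,2.98,-0.44],[0.0,-0.0,-6.3]],[0.4,[-0.94,2.9,-0.45],[0.0,-0.0,-6.2]]]
end [ 0.641 -0.068  0.33 ] [179.9  -0.  164. ]
```

Call:
servo_tool(plan=[[0.4, [2.5, -1.7, -0.6], [0, 0, -6.2]], [0.4, [2.7, -1.5, -0.6], [0, 0, -6.2]], [0.4, [2.8, -1.2, -0.6], [0, 0, -6.2]], [0.4, [2.9, -0.9, -0.6], [0, 0, -6.2]], [0.4, [3.0, -0.5, -0.6], [0, 0, -6.2]], [0.4, [3.0, -0.2, -0.6], [0, 0, -6.2]], [0.4, [3.0, 0.1, -0.6], [0, 0, -6.2]], [0.4, [3.0, 0.5, -0.6], [0, 0, -6.2]], [0.4, [2.9, 0.8, -0.6], [0, 0, -6.2]], [0.4, [2.8, 1.1, -0.6], [0, 0, -6.2]], [0.4, [2.7, 1.4, -0.6], [0, 0, -6.2]], [0.4, [2.5, 1.7, -0.6], [0, 0, -6.2]], [0.4, [2.3, 1.9, -0.6], [0, 0, -6.2]], [0.4, [2.1, 2.2, -0.6], [0, 0, -6.2]], [0.4, [1.9, 2.4, -0.6], [0, 0, -6.2]], [0.4, [1.6, 2.6, -0.6], [0, 0, -6.2]], [0.4, [1.3, 2.7, -0.6], [0, 0, -6.2]], [0.4, [1.0, 2.9, -0.6], [0, 0, -6.2]]])

```text
time_s: 1.7
tool_pos: [0.5114, -0.1838, 0.3279]
tool_rot: [-179.7, -0.5, 131.1]
force: [0.4, -0.5, -0.1]
grip_width: 0.035
```

```bash
python3 -c "
from h import *
rows(.641,-.068,.33,164,12,.4);print(env.get_obs()['qpos'].round(1))"
```

```text
[[0.4,[0.02,1.45,-0.03],[-0.0,-0.0,-2.7]],[0.4,[-0.05,1.45,-0.03],[-0.0,-0.1,-2.7]],[0.4,[-0.12,1.44,-0.02],[-0.0,-0.0,-2.8]],[0.4,[-0.19,1.44,-0.03],[-0.0,-0.1,-2.7]],[0.4,[-0.26,1.42,-0.02],[-0.0,-0.0,-2.8]],[0.4,[-0.32,1.41,-0.02],[-0.0,-0.1,-2.7]],[0.4,[-0.39,1.39,-0.02],[-0.0,-0.0,-2.8]],[0.4,[-0.46,1.37,-0.03],[-0.0,-0.1,-2.7]],[0.4,[-0.52,1.35,-0.02],[-0.0,-0.0,-2.8]],[0.4,[-0.59,1.32,-0.03],[-0.1,-0.1,-2.7]],[0.4,[-0.65,1.3,-0.02],[-0.0,-0.0,-2.8]],[0.4,[-0.71,1.26,-0.02],[-0.1,-0.1,-2.7]]]
end [ 0.641 -0.068  0.33 ] [180.   0. 164.]
[ 49.3   6.1 -35.1  86.9   3.5  88.6  55.3]
```

Call:
servo_tool(plan=[[0.4, [0.0, 1.45, 0], [0, 0, -2.7]], [0.4, [0, 1.45, 0], [0, 0, -2.7]], [0.4, [-0.1, 1.45, 0], [0, 0, -2.8]], [0.4, [-0.2, 1.45, 0], [0, -0.1, -2.7]], [0.4, [-0.3, 1.4, 0], [0, -0.1, -2.8]], [0.4, [-0.3, 1.4, 0], [0, -0.1, -2.7]], [0.4, [-0.4, 1.4, 0], [0, 0, -2.8]], [0.4, [-0.5, 1.4, 0], [0, 0, -2.7]], [0.4, [-0.5, 1.35, 0], [0, 0, -2.8]], [0.4, [-0.6, 1.3, 0], [0, 0, -2.7]], [0.4, [-0.6, 1.3, 0], [0, 0, -2.8]], [0.4, [-0.7, 1.3, 0], [0, 0, -2.7]], [0.4, [0, 0, 0], [0, 0, 0]]])

```text
time_s: 2.78
tool_pos: [0.6506, -0.0568, 0.3214]
tool_rot: [-179.9, -0.6, 166.7]
force: [-0.6, 0.1, -1.0]
grip_width: 0.0349
```

```bash
python3 -c "
from h import *
o=env.get_obs();print(o['tool_pos'],o['tool_rot'],o['qpos'].round(1))
c=cam('wrist');print(c['T_tool_cam']);cv2.imwrite('pics/w1.png',c['image'])"
```

```text
[ 0.65057827 -0.05681362  0.32140362] [-179.88508074   -0.56991319  166.6723621 ] [ 33.2  23.  -43.3  71.4  15.4  92.   69.2]
[[-2.27228352e-04 -9.54082888e-01 -2.99542638e-01  8.25792990e-02]
 [ 9.99999959e-01 -1.64757128e-04 -2.33811074e-04  6.48071090e-04]
 [ 1.73723360e-04 -2.99542679e-01  9.54082886e-01 -1.62229574e-01]
 [ 0.00000000e+00  0.00000000e+00  0.00000000e+00  1.00000000e+00]]
```

View pics/w1.png

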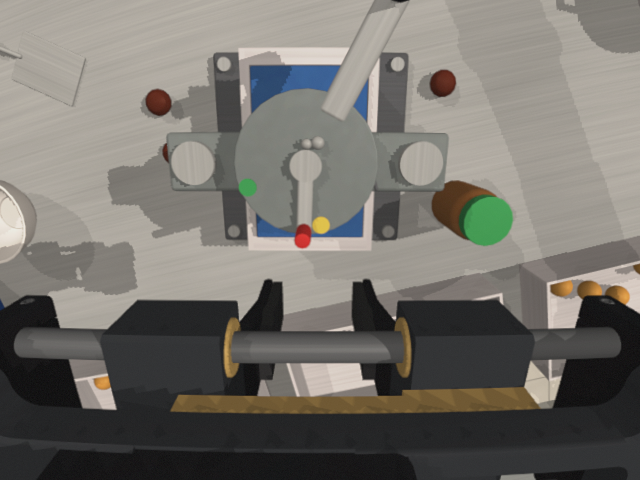

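Run:
```python
from h import *
c=cam("wrist");im=c["image"]
print([b for lo,hi in(((0,150,90),(8,255,255)),((172,150,90),(180,255,255))) for b in blobs(im,lo,hi,(280,210,330,255))])
A=onplane(c,(306,159.5),.207);A2=onplane(c,(305.5,165),.221)
print("disc",A,"hub",A2,"col mid",(onplane(c,(192.5,162.5),.185)+onplane(c,(422,162.5),.185))/2)
for n,uv,z in[("tabtop",(302.5,230.5),.244),("tabtop?",(303,240),.244),("tabc",(303,236),.229),("yel",(321,226),.208),("grn",(248,188),.208)]:
    p=onplane(c,uv,z);v=p-AX;print(n,p,np.linalg.norm(v),-np.degrees(np.arctan2(v[1],v[0])))
d=onplane(c,(422,162.5),.185)-onplane(c,(192.5,162.5),.185);print("yaw",np.degrees(np.arctan2(-d[0],d[1])))
```

```text
[(287, array([304.8, 236.5]), array([297, 225,  16,  24], dtype=int32))]
disc [ 0.58901845 -0.05215878] hub [ 0.59188625 -0.05276651] col mid [ 0.59255247 -0.05300861]
tabtop [ 0.63358044 -0.06453106] 0.04180184845147391 13.884583345864804
tabtop? [ 0.64042304 -0.0658966 ] 0.048773226834051886 13.512950881840684
tabc [ 0.64168567 -0.06685594] 0.050229108877828846 14.240447471217758
yel [ 0.64270293 -0.05308655] 0.04972302433984361 -1.6289366720837537
grn [ 0.59949213 -0.10150885] 0.04745503289974646 82.13693860814318
yaw -13.544910895371144
```

```bash
python3 -c "
from h import *
rows(.6415,-.0665,.262,165.5,4,.4)"
```

```text
[[0.4,[0.13,-0.21,1.49],[-0.1,-0.1,0.2]],[0.4,[0.14,-0.21,1.49],[-0.1,-0.2,0.2]],[0.4,[0.14,-0.21,1.5],[-0.0,-0.1,0.2]],[0.4,[0.14,-0.22,1.49],[-0.1,-0.2,0.3]]]
end [ 0.6415 -0.0665  0.262 ] [180.    0.  165.5]
```

Call:
servo_tool(plan=[[0.4, [0.1, -0.2, 1.5], [0, -0.2, 0.2]], [0.4, [0.1, -0.2, 1.5], [-0.1, -0.2, 0.2]], [0.4, [0.1, -0.2, 1.5], [0, -0.1, 0.2]], [0.4, [0.1, -0.2, 1.5], [0, -0.1, 0.3]], [0.4, [0, 0, 0], [0, 0, 0]], [0.4, [0, 0, 0], [0, 0, 0]]])

```text
time_s: 3.38
tool_pos: [0.6413, -0.0748, 0.2607]
tool_rot: [-179.5, 0.1, 164.7]
force: [0.1, 0.4, -0.4]
grip_width: 0.035
```

```bash
python3 -c "
from h import *
rows(.6415,-.0665,.222,165.5,4,.4)"
```

```text
[[0.4,[0.05,0.21,0.97],[-0.1,0.0,-0.2]],[0.4,[0.05,0.21,0.97],[-0.1,0.0,-0.2]],[0.4,[0.05,0.21,0.96],[-0.1,0.1,-0.2]],[0.4,[0.05,0.2,0.97],[-0.2,0.0,-0.2]]]
end [ 0.6415 -0.0665  0.222 ] [180.    0.  165.5]
```

Call:
servo_tool(plan=[[0.4, [0, 0.1, 1.0], [-0.1, 0, -0.1]], [0.4, [0, 0.1, 1.0], [-0.1, 0, -0.1]], [0.4, [0, 0.1, 1.0], [0, 0, -0.1]], [0.4, [0, 0, 0.9], [0, 0, 0]], [0.4, [0, 0, 0], [0, 0, 0]]])

```text
time_s: 3.8
tool_pos: [0.6432, -0.0738, 0.221]
tool_rot: [-179.7, 0.4, 164.8]
force: [-0.6, 0.2, -0.1]
grip_width: 0.0345
```

```bash
python3 -c "
from h import *
c=cam('wrist');cv2.imwrite('pics/w2.png',c['image']);o=env.get_obs();print(o['tool_pos'],o['tool_rot'],o['force'])"
```

```text
[ 0.64348551 -0.0736155   0.22185459] [-179.71441471    0.41110101  164.85365005] [ 1.06484472 -0.90353561  0.18087271]
```

View pics/w2.png

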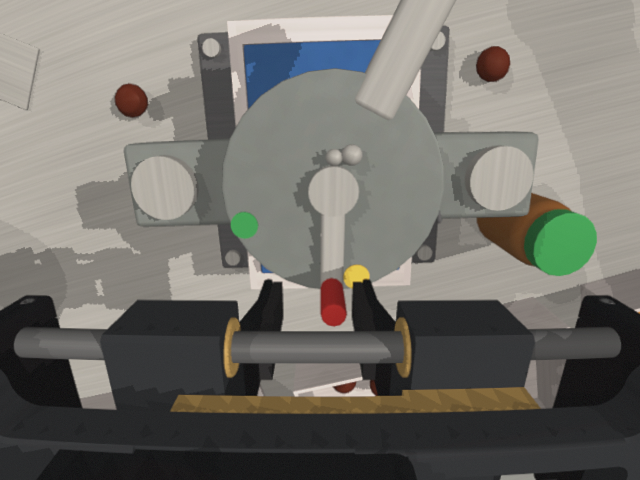

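Call:
servo_tool(plan=[[0.4, [0, -0.3, 0], [0, 0, 2]], [0.4, [0, -0.3, 0], [0, 0, 4]], [0.4, [0, -0.3, 0], [0, 0, 4]], [0.4, [0, -0.3, 0], [0, 0, 4]]])

```text
time_s: 4.18
tool_pos: [0.6398, -0.0807, 0.222]
tool_rot: [179.9, 0.3, 150.6]
force: [0.1, 2.5, -1.5]
grip_width: 0.0346
```

```bash
cat > st.py <<'E'
from h import *
o=env.get_obs();AX=np.array([.5925,-.0535])
r=R.from_euler("xyz",o["tool_rot"],degrees=True);p=np.array(o["tool_pos"])
print("t",o["time_s"].round(2),"F tool",r.inv().apply(o["force"]).round(1),"axis in tool(mm)",(r.inv().apply(np.r_[AX,p[2]]-p)*1000).round(1),"z",p[2].round(4),"rot",np.round(o["tool_rot"],1),"j7",o["qpos"][6].round(0))
E
python3 st.py
```

```text
Traceback (most recent call last):
  File "st.py", line 4, in <module>
    print("t",o["time_s"].round(2),"F tool",r.inv().apply(o["force"]).round(1),"axis in tool(mm)",(r.inv().apply(np.r_[AX,p[2]]-p)*1000).round(1),"z",p[2].round(4),"rot",np.round(o["tool_rot"],1),"j7",o["qpos"][6].round(0))
              ^^^^^^^^^^^^^^^^^
AttributeError: 'float' object has no attribute 'round'
```

Call:
servo_tool(plan=[[0.4, [0.1, -0.4, 0], [0, 0, 4]], [0.4, [0.05, -0.4, 0], [0, 0, 4]], [0.4, [0.05, -0.4, 0], [0, 0, 4]], [0.4, [0.05, -0.4, 0], [0, 0, 4]]])

```text
time_s: 4.52
tool_pos: [0.6322, -0.0863, 0.2228]
tool_rot: [179.2, 0.3, 134.1]
force: [2.2, 1.7, -2.4]
grip_width: 0.0351
```

```bash
sed -i 's/o\["time_s"\].round(2)/round(o["time_s"],2)/' st.py; python3 st.py
```

```text
t 4.52 F tool [-0.3  2.7  2.5] axis in tool(mm) [51.2 -5.6 -0.4] z 0.2228 rot [179.2   0.3 134.1] j7 41.0
```

Call:
servo_tool(plan=[[0.4, [0.05, -0.5, 0], [0, 0, 2]], [0.4, [0.05, -0.5, 0], [0.1, 0, 2]], [0.4, [0.05, -0.5, 0], [0.2, 0, 4]], [0.4, [0.05, -0.5, 0], [0.2, 0, 4]], [0.4, [0.05, -0.4, 0], [0.2, 0, 4]]])

```text
time_s: 4.93
tool_pos: [0.619, -0.095, 0.225]
tool_rot: [178.8, 0.4, 117.6]
force: [1.2, 1.2, -0.8]
grip_width: 0.0347
```

```bash
python3 st.py; python3 -c "
from h import *
c=cam('wrist');cv2.imwrite('pics/w3.png',c['image'])"
```

```text
t 4.93 F tool [0.5 1.6 0.8] axis in tool(mm) [49.1 -4.2 -0.4] z 0.225 rot [178.8   0.4 117.6] j7 27.0
```

View pics/w3.png

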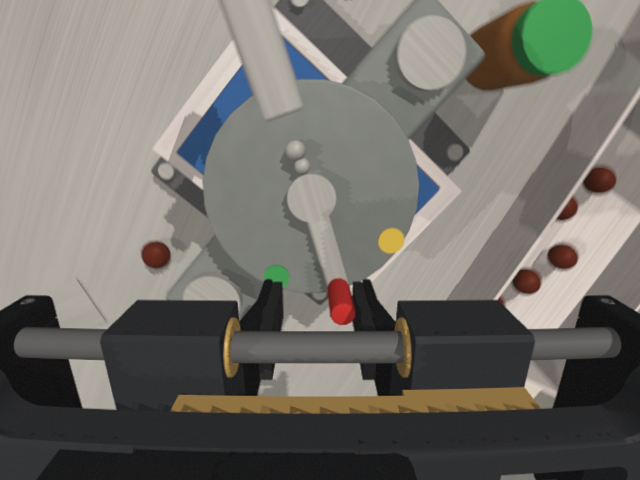

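Call:
servo_tool(plan=[[0.4, [0.05, -0.5, 0], [0.2, 0, 2]], [0.4, [0.05, -0.5, 0], [0.2, 0, 3]], [0.4, [0.05, -0.5, 0], [0.2, 0, 4]], [0.4, [0.05, -0.4, 0], [0.2, 0, 4]], [0.4, [0, 0, 0], [0.2, 0, 0]], [0.4, [0, 0, 0], [0.2, 0, 0]]])

```text
time_s: 5.48
tool_pos: [0.6029, -0.1003, 0.2277]
tool_rot: [179.6, 0.4, 104.5]
force: [-0.4, 0.0, 0.1]
grip_width: 0.0351
```

```bash
python3 st.py; python3 -c "
from h import *
c=cam('wrist');cv2.imwrite('pics/w4.png',c['image'])"
```

```text
t 5.48 F tool [ 0.2 -0.4 -0.1] axis in tool(mm) [47.9  1.7 -0.3] z 0.2277 rot [179.6   0.4 104.5] j7 15.0
```

View pics/w4.png

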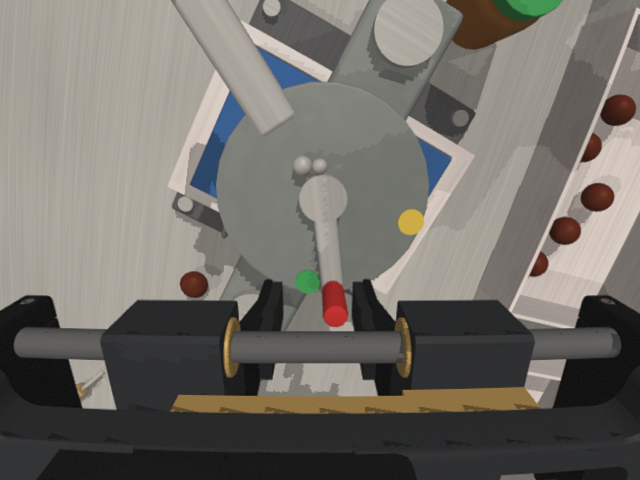

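Call:
servo_tool(plan=[[0.4, [0, 0.1, -1.5], [0, 0, 0]], [0.4, [0, 0, -2.5], [0, 0, 0]], [0.4, [0, 0, -2.5], [0, 0, 0]], [0.4, [0, 0, -2], [0, 0, 0]], [0.4, [0, 0, -1], [0, 0, 0]], [0.4, [0, 0, 0], [0, 0, 0]]])

```text
time_s: 6.03
tool_pos: [0.6035, -0.0979, 0.3245]
tool_rot: [179.9, 0.2, 105.4]
force: [-0.2, -0.1, -0.3]
grip_width: 0.0349
```

```bash
python3 st.py
python3 - <<'E'
from h import *
c=cam("wrist");im=c["image"]
b=[b for lo,hi in(((0,150,90),(8,255,255)),((172,150,90),(180,255,255))) for b in blobs(im,lo,hi,(270,180,370,300),60)]
print(b)
for x in b:
    v=onplane(c,x[1],.229)-[.5925,-.0535];print(np.linalg.norm(v),-np.degrees(np.arctan2(v[1],v[0])))
rows(.4885,.039,.33,138,12,.4)
E
```

```text
t 6.03 F tool [-0.1 -0.2  0.3] axis in tool(mm) [45.7  1.2 -0.2] z 0.3245 rot [179.9   0.2 105.4] j7 16.0
[(320, array([326.2, 245.9]), array([319, 234,  16,  24], dtype=int32))]
0.04979111350867004 67.19326466746791
[[0.4,[1.35,-0.62,-0.06],[0.0,0.0,-2.7]],[0.4,[1.38,-0.56,-0.06],[0.0,0.0,-2.7]],[0.4,[1.41,-0.49,-0.06],[0.0,0.0,-2.7]],[0.4,[1.43,-0.42,-0.06],[0.0,0.0,-2.7]],[0.4,[1.44,-0.35,-0.06],[0.0,0.0,-2.7]],[0.4,[1.46,-0.29,-0.06],[0.0,0.0,-2.7]],[0.4,[1.47,-0.22,-0.06],[0.0,0.0,-2.7]],[0.4,[1.48,-0.15,-0.06],[0.0,0.0,-2.8]],[0.4,[1.49,-0.07,-0.06],[0.0,0.0,-2.7]],[0.4,[1.49,-0.01,-0.06],[0.0,0.1,-2.8]],[0.4,[1.48,0.07,-0.06],[0.0,0.0,-2.7]],[0.4,[1.48,0.14,-0.05],[0.0,0.1,-2.8]]]
end [0.4885 0.039  0.33  ] [180.  -0. 138.]
```

Call:
servo_tool(plan=[[0.5, [1.3, -0.6, 0], [0, 0, -2.7]], [0.5, [1.4, -0.6, 0], [0, 0, -2.7]], [0.5, [1.4, -0.5, 0], [0, 0, -2.7]], [0.5, [1.4, -0.4, 0], [0, 0, -2.7]], [0.5, [1.4, -0.3, 0], [0, 0, -2.7]], [0.5, [1.4, -0.3, 0], [0, 0, -2.7]], [0.5, [1.4, -0.2, 0], [0, 0, -2.7]], [0.5, [1.4, -0.1, 0], [0, 0, -2.7]], [0.5, [1.4, -0.1, 0], [0, 0, -2.7]], [0.5, [1.4, 0, 0], [0, 0, -2.7]], [0.5, [1.4, 0, 0], [0, 0, -2.7]], [0.5, [0.8, 0, 0], [0, 0, -2]], [0.5, [0, 0, 0], [0, 0, 0]], [0.5, [0, 0, 0], [0, 0, 0]]])

```text
time_s: 7.25
tool_pos: [0.481, 0.0308, 0.2999]
tool_rot: [-178.9, -1.3, 139.1]
force: [0.2, -0.5, -0.1]
grip_width: 0.0436
```

```bash
python3 st.py
python3 - <<'E'
from h import *
c=cam("wrist");cv2.imwrite('pics/w5.png',c['image'])
print(blobs(c["image"],(0,0,0),(180,255,45),(240,100,400,280),200))
rows(.4885,.039,.275,138,4,.5)
E
```

```text
t 7.25 F tool [-0.4 -0.3  0.1] axis in tool(mm) [-139.5    9.3   -3.5] z 0.2999 rot [-178.9   -1.3  139.1] j7 44.0
[(1467, array([344.5, 257.5]), array([327, 232,  37,  48], dtype=int32))]
[[0.5,[-0.02,0.29,0.62],[-0.3,-0.3,0.3]],[0.5,[-0.02,0.29,0.62],[-0.3,-0.4,0.3]],[0.5,[-0.01,0.28,0.61],[-0.3,-0.3,0.2]],[0.5,[-0.01,0.28,0.62],[-0.2,-0.4,0.3]]]
end [0.4885 0.039  0.275 ] [-180.    0.  138.]
```

View pics/w5.png

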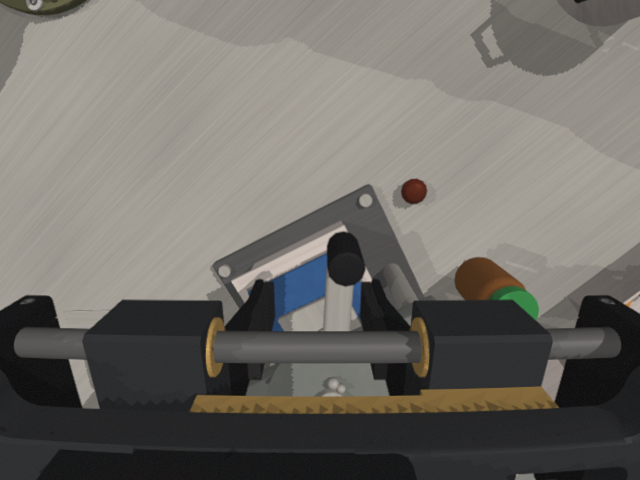

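Call:
servo_tool(plan=[[0.5, [0, 0.3, 0.3], [-0.3, -0.3, 0.2]], [0.5, [0, 0.3, 0.3], [-0.3, -0.4, 0.2]], [0.5, [0, 0.3, 0.3], [-0.3, -0.3, 0.2]], [0.5, [0, 0.1, 0.3], [-0.3, -0.4, 0.2]], [0.5, [0, 0, 0], [0, 0, 0]], [0.5, [0, 0, 0], [0, 0, 0]]])

```text
time_s: 7.8
tool_pos: [0.4889, 0.0369, 0.2842]
tool_rot: [179.8, -0.0, 137.9]
force: [-0.3, -0.4, 0.1]
grip_width: 0.0438
```

```bash
python3 st.py
python3 - <<'E'
from h import *
c=cam("wrist")
b=blobs(c["image"],(0,0,0),(180,255,45),(240,100,400,300),200);print(b)
rows(.4885,.039,.224,138,6,.5)
o=env.get_obs();r=R.from_euler("xyz",o["tool_rot"],degrees=True);p=np.array(o["tool_pos"])
for x in b:
  k=onplane(c,(x[1][0],x[2][1]+x[2][3]-x[2][2]/2),.26);print(k,r.inv().apply(np.r_[k,p[2]]-p))
E
```

```text
t 7.8 F tool [-0.  -0.5 -0.1] axis in tool(mm) [-137.5    2.3   -0. ] z 0.2842 rot [179.8  -0.  137.9] j7 42.0
[(1830, array([328.3, 262.9]), array([310, 233,  39,  59], dtype=int32)), (412, array([372.5, 290.5]), array([361, 279,  26,  21], dtype=int32)), (399, array([261.6, 290.8]), array([248, 280,  26,  20], dtype=int32))]
[[0.5,[0.03,0.02,1.0],[0.0,-0.0,-0.0]],[0.5,[0.03,0.02,1.01],[0.0,-0.0,-0.0]],[0.5,[0.03,0.02,1.0],[0.0,-0.0,-0.0]],[0.5,[0.02,0.02,1.01],[0.1,-0.0,-0.0]],[0.5,[0.03,0.02,1.0],[0.0,-0.0,-0.0]],[0.5,[0.02,0.01,1.01],[0.1,-0.0,-0.1]]]
end [0.4885 0.039  0.224 ] [-180.   -0.  138.]
[0.49037977 0.04512875] [4.35004777e-03 7.09138316e-03 2.48164419e-05]
[0.51427826 0.05799971] [-0.00476068  0.03266063  0.0001093 ]
[0.47138743 0.01067567] [-0.00464487 -0.03120741 -0.00010629]
```

Call:
servo_tool(plan=[[0.5, [0.1, 0.3, 0.5], [0, 0, 0]], [0.5, [0.1, 0, 1], [0, 0, 0]], [0.5, [0, 0, 1], [0, 0, 0]], [0.5, [0, 0, 1], [0, 0, 0]], [0.5, [0, 0, 1], [0, 0, 0]], [0.5, [0, 0, 1], [0, 0, 0]], [0.5, [0, 0, 0.3], [0, 0, 0]], [0.5, [0, 0, 0], [0, 0, 0]]])

```text
time_s: 8.52
tool_pos: [0.4888, 0.0408, 0.2189]
tool_rot: [179.9, -0.1, 137.9]
force: [0.6, 0.5, 0.1]
grip_width: 0.0435
```

```bash
python3 st.py
```

```text
t 8.52 F tool [-0.1  0.8 -0.1] axis in tool(mm) [-140.2   -0.4   -0.2] z 0.2189 rot [ 1.799e+02 -1.000e-01  1.379e+02] j7 40.0
```

Call:
servo_tool(plan=[[0.5, [0, -0.4, 0], [0, 0, -2]], [0.5, [0, -0.5, 0], [0, 0, -2]], [0.5, [0, -0.5, 0], [0, 0, -2]], [0.5, [0, -0.5, 0], [0, 0, -2]], [0.5, [-0.02, -0.7, 0], [0, 0, -3]], [0.5, [-0.02, -0.7, 0], [0, 0, -3]], [0.5, [-0.02, -0.7, 0], [0, 0, -3]]])

```text
time_s: 9.1
tool_pos: [0.4691, 0.0114, 0.2189]
tool_rot: [179.4, 0.1, 155.9]
force: [2.5, 2.0, -2.6]
grip_width: 0.0436
```

```bash
python3 st.py
```

```text
t 9.1 F tool [-1.4  2.8  2.6] axis in tool(mm) [-139.2   -8.9    0.2] z 0.2189 rot [1.794e+02 1.000e-01 1.559e+02] j7 64.0
```

Call:
servo_tool(plan=[[0.5, [0, -0.8, 0], [0.1, 0, -2.2]], [0.5, [0, -0.8, 0], [0.1, 0, -2.5]], [0.5, [0, -0.8, 0], [0.1, 0, -2.5]], [0.5, [0, -0.8, 0], [0.1, 0, -2.5]], [0.5, [0, -0.8, 0], [0.1, 0, -2.5]], [0.5, [0, -0.8, 0], [0.1, 0, -2.5]], [0.5, [0, -0.8, 0], [0.1, 0, -2.5]], [0.5, [0, -0.8, 0], [0.1, 0, -2.5]], [0.5, [0, -0.8, 0], [0.1, 0, -2.5]], [0.5, [0, -0.8, 0], [0.1, 0, -2.5]]])

```text
time_s: 9.93
tool_pos: [0.4528, -0.0597, 0.2191]
tool_rot: [179.8, 0.4, -177.6]
force: [1.1, 2.0, -0.9]
grip_width: 0.0436
```

```bash
cat >> st.py <<'E'
v=p[:2]-AX;ph=np.degrees(np.arctan2(v[1],v[0]))%360
print("phi",ph.round(1),"r",np.linalg.norm(v).round(4),"handle~ pushing acw/cw",np.round(np.radians(166.5-ph+np.array([4,-4])),3))
E
python3 st.py
```

```text
t 9.93 F tool [-1.1  1.9  1. ] axis in tool(mm) [-139.8    0.2    1. ] z 0.2191 rot [ 179.8    0.4 -177.6] j7 100.0
phi 182.5 r 0.1398 handle~ pushing acw/cw [-0.21 -0.35]
```

Call:
servo_tool(plan=[[0.5, [0, -0.8, 0], [0.1, 0, -2.8]], [0.5, [0, -0.8, 0], [0.1, 0, -2.8]], [0.5, [0, -0.8, 0], [0.1, 0, -2.8]], [0.5, [0, -0.8, 0], [0.1, 0, -2.8]], [0.5, [0, -0.7, 0], [0.1, 0, -2.8]], [0.5, [0, -0.5, 0], [0.1, 0, -2.5]], [0.5, [0, -0.3, 0], [0, 0, -1]], [0.5, [0, 0, 0], [0, 0, 0]]])

```text
time_s: 10.6
tool_pos: [0.4622, -0.104, 0.2196]
tool_rot: [-179.7, 0.6, -159.0]
force: [-0.0, 0.2, -0.7]
grip_width: 0.0432
```

```bash
python3 st.py
python3 - <<'E'
from h import *
c=cam("wrist")
print(blobs(c["image"],(0,0,0),(180,255,45),(230,180,400,340),200))
t=cam("top");b=blobs(t["image"],(0,0,0),(180,255,30),(270,180,350,290));print(b)
cv2.imwrite("pics/p6.png",np.hstack([c["image"][100:400,150:550],t["image"][120:320,240:440].repeat(2,0).repeat(2,1)[50:350]]))
E
```

```text
t 10.6 F tool [-0.   0.2  0.7] axis in tool(mm) [-139.8    0.4    1.4] z 0.2196 rot [-179.7    0.6 -159. ] j7 122.0
phi 201.2 r 0.1398 handle~ pushing acw/cw [-0.536 -0.675]
[(3887, array([351.8, 307. ]), array([313, 275,  87,  57], dtype=int32)), (1584, array([255.9, 309.4]), array([230, 279,  44,  53], dtype=int32))]
[(31, array([339.1, 259.5]), array([334, 256,  11,  11], dtype=int32)), (4, array([339.2, 268.8]), array([338, 268,   3,   3], dtype=int32))]
```

View pics/p6.png

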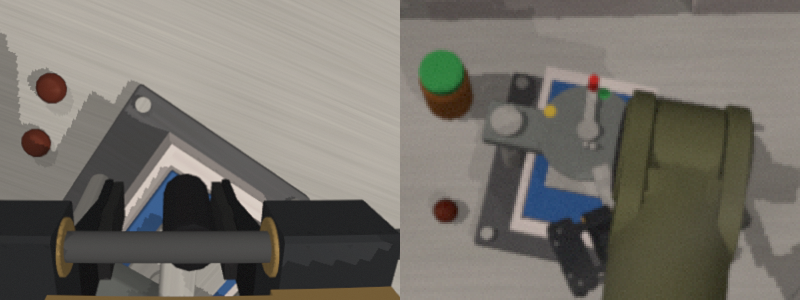

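Call:
servo_tool(plan=[[0.5, [0, -0.4, 0], [0, 0, -1]], [0.5, [0, -0.4, 0], [0, 0, -1.5]], [0.5, [0, -0.3, 0], [0, 0, -1]], [0.5, [0, 0, 0], [0, 0, 0]]])

```text
time_s: 11.03
tool_pos: [0.4658, -0.1119, 0.2198]
tool_rot: [-179.8, 0.5, -155.2]
force: [-1.4, 0.3, -1.0]
grip_width: 0.0436
```

```bash
python3 st.py
python3 - <<'E'
from h import *
t=cam("top");im=t["image"]
for x in [b for lo,hi in(((0,150,90),(8,255,255)),((172,150,90),(180,255,255))) for b in blobs(im,lo,hi,(320,140,360,200))]:
    v=onplane(t,x[1],.231)-[.5922,-.0545];a=-np.degrees(np.arctan2(v[1],v[0]));print(x,np.linalg.norm(v),a,"handle if lever .9:",np.radians(a-13.5-25.8))
E
```

```text
t 11.03 F tool [1.2 0.8 1. ] axis in tool(mm) [-1.395e+02 -1.000e-01  1.200e+00] z 0.2198 rot [-179.8    0.5 -155.2] j7 126.0
phi 204.8 r 0.1395 handle~ pushing acw/cw [-0.598 -0.738]
(23, array([334.7, 185.5]), array([333, 183,   5,   7], dtype=int32)) 0.052620665974756155 2.4959939483294735 handle if lever .9: -0.642351083525569
```

Call:
servo_tool(plan=[[0.5, [0, 0.6, 0], [0, 0, 2.4]], [0.5, [0, 0.7, 0], [0, 0, 2.8]], [0.5, [0, 0.7, 0], [0, 0, 2.8]], [0.5, [0, 0.7, 0], [0, 0, 2.8]], [0.5, [0, 0.7, 0], [0, 0, 2.8]], [0.5, [0, 0.7, 0], [0, 0, 2.8]], [0.5, [0, 0.7, 0], [0, 0, 2.8]], [0.5, [0, 0.7, 0], [0, 0, 2.8]], [0.5, [0, 0.7, 0], [0, 0, 2.8]], [0.5, [0, 0.7, 0], [0, 0, 2.8]]])

```text
time_s: 11.92
tool_pos: [0.4538, -0.0548, 0.2205]
tool_rot: [-179.1, 1.1, 175.1]
force: [-0.3, -2.8, 0.1]
grip_width: 0.0438
```

```bash
python3 st.py
```

```text
t 11.92 F tool [ 0.1 -2.8 -0.1] axis in tool(mm) [-138.1   13.2    2.5] z 0.2205 rot [-179.1    1.1  175.1] j7 91.0
phi 180.5 r 0.1387 handle~ pushing acw/cw [-0.175 -0.314]
```

```bash
cat >> st.py <<'E'
print("level by",(r.inv()*R.from_euler("xyz",[180,0,o["tool_rot"][2]],degrees=True)).as_rotvec(degrees=True).round(1),"yaw-phi",((o["tool_rot"][2]-ph+180)%360-180).round(1),"|F|",np.linalg.norm(o["force"]).round(1))
E
python3 st.py|tail -1
```

```text
level by [-0.9  1.1 -0. ] yaw-phi -5.4 |F| 2.8
```

Call:
servo_tool(plan=[[0.5, [0, 0.8, 0], [0, 0, 2.0]], [0.5, [0, 0.8, 0], [0, 0, 2.0]], [0.5, [0, 0.8, 0], [0, 0, 2.3]], [0.5, [0, 0.8, 0], [0, 0, 2.5]], [0.5, [0, 0.8, 0], [0, 0, 2.5]], [0.5, [0, 0.8, 0], [0, 0, 2.5]]])

```text
time_s: 12.42
tool_pos: [0.4579, -0.0248, 0.2197]
tool_rot: [-177.8, 1.4, 159.5]
force: [-5.3, -5.2, 3.1]
grip_width: 0.0434
```

```bash
python3 st.py
```

```text
t 12.42 F tool [ 3.1 -6.8 -3. ] axis in tool(mm) [-136.1   20.4    2.5] z 0.2197 rot [-177.8    1.4  159.5] j7 70.0
phi 168.0 r 0.1377 handle~ pushing acw/cw [ 0.044 -0.096]
level by [-2.2  1.4 -0. ] yaw-phi -8.5 |F| 8.1
```

Call:
servo_tool(plan=[[0.5, [-0.1, 0.8, 0], [-0.5, 0.3, 0]], [0.5, [-0.1, 0.8, 0], [-0.5, 0.3, 0.5]], [0.5, [-0.1, 0.8, 0], [-0.5, 0.3, 1]], [0.5, [-0.1, 0.8, 0], [-0.4, 0.2, 2]], [0.5, [-0.1, 0.8, 0], [-0.4, 0.2, 2]]])

```text
time_s: 12.83
tool_pos: [0.4684, -0.0018, 0.2175]
tool_rot: [-178.6, -0.4, 152.9]
force: [-7.5, -3.3, 2.7]
grip_width: 0.0436
```

```bash
python3 st.py
```

```text
t 12.83 F tool [ 5.2 -6.4 -2.5] axis in tool(mm) [-134.    10.5   -1.3] z 0.2175 rot [-178.6   -0.4  152.9] j7 60.0
phi 157.4 r 0.1345 handle~ pushing acw/cw [0.229 0.089]
level by [-1.4 -0.4  0. ] yaw-phi -4.5 |F| 8.6
```

Call:
servo_tool(plan=[[0.5, [0.1, 0.8, -0.05], [-0.4, 0, 1.5]], [0.5, [0.1, 0.8, -0.05], [-0.4, 0, 2]], [0.5, [0.1, 0.8, -0.05], [-0.4, 0, 2]], [0.5, [0.1, 0.8, 0], [-0.4, 0, 2]], [0.5, [0.1, 0.8, 0], [-0.4, 0, 2]], [0.5, [0.1, 0.8, 0], [-0.4, 0, 2]]])

```text
time_s: 13.33
tool_pos: [0.4847, 0.0273, 0.2177]
tool_rot: [-179.5, -0.1, 139.9]
force: [-4.4, -3.3, 3.2]
grip_width: 0.0436
```

```bash
python3 st.py
```

```text
t 13.33 F tool [ 1.2 -5.3 -3.2] axis in tool(mm) [-134.5    7.7   -0.4] z 0.2177 rot [-1.795e+02 -1.000e-01  1.399e+02] j7 44.0
phi 143.1 r 0.1348 handle~ pushing acw/cw [0.477 0.338]
level by [-0.5 -0.1  0. ] yaw-phi -3.3 |F| 6.3
```

Call:
servo_tool(plan=[[0.5, [0.1, 0.8, -0.05], [-0.2, 0, 2]], [0.5, [0.1, 0.8, -0.05], [-0.2, 0, 2]], [0.5, [0.1, 0.8, -0.05], [-0.2, 0, 2.2]], [0.5, [0.1, 0.8, 0], [-0.2, 0, 2.2]], [0.5, [0.1, 0.4, 0], [-0.2, 0, 2]]])

```text
time_s: 13.75
tool_pos: [0.5019, 0.0462, 0.2175]
tool_rot: [-179.3, 0.2, 128.3]
force: [-2.0, -2.8, 1.7]
grip_width: 0.0438
```

```bash
python3 st.py
```

```text
t 13.75 F tool [-1.  -3.3 -1.7] axis in tool(mm) [-134.4    9.3    0.4] z 0.2175 rot [-179.3    0.2  128.3] j7 28.0
phi 132.3 r 0.1347 handle~ pushing acw/cw [0.668 0.528]
level by [-0.7  0.2 -0. ] yaw-phi -3.9 |F| 3.8
```

Call:
servo_tool(plan=[[0.5, [0.1, -0.6, -0.05], [-0.2, 0, -1]], [0.5, [0.1, -0.8, -0.05], [-0.2, 0, -2]], [0.5, [0.05, -0.8, -0.05], [-0.2, 0, -2.5]], [0.5, [0.05, -0.8, 0], [0, 0, -2.8]], [0.5, [0.05, -0.8, 0], [0, 0, -2.8]], [0.5, [0, -0.8, 0], [0.1, 0, -2.8]], [0.5, [0, -0.8, 0], [0.1, 0, -2.8]], [0.5, [0, -0.8, 0], [0.1, 0, -2.8]], [0.5, [0, -0.8, 0], [0.1, 0, -2.8]], [0.5, [0, -0.8, 0], [0.1, 0, -2.8]], [0.5, [0, -0.8, 0], [0.1, 0, -2.8]], [0.5, [0, -0.8, 0], [0.1, 0, -2.8]], [0.5, [0, -0.8, 0], [0.1, 0, -2.8]], [0.5, [0, -0.8, 0], [0.1, 0, -2.8]]])

```text
time_s: 14.92
tool_pos: [0.4478, -0.0433, 0.2244]
tool_rot: [-179.1, 1.9, 166.1]
force: [1.9, 2.0, -0.8]
grip_width: 0.0436
```

```bash
python3 st.py
```

```text
t 14.92 F tool [-1.4  2.4  0.8] axis in tool(mm) [-142.8   25.     4.4] z 0.2244 rot [-179.1    1.9  166.1] j7 81.0
phi 176.0 r 0.145 handle~ pushing acw/cw [-0.095 -0.235]
level by [-0.9  1.9 -0. ] yaw-phi -9.9 |F| 2.9
```

Call:
servo_tool(plan=[[0.5, [-0.15, -0.7, 0.05], [-0.1, 0.3, -4]], [0.5, [-0.1, -0.7, 0.05], [-0.1, 0.3, -4]], [0.5, [-0.1, -0.8, 0], [-0.1, 0.3, -4]], [0.5, [-0.1, -0.8, 0], [-0.1, 0.3, -4]], [0.5, [0, -0.8, 0], [-0.1, 0.3, -4]], [0.5, [0, -0.8, 0], [-0.1, 0.2, -4]], [0.5, [0, -0.8, 0], [-0.1, 0.2, -4]]])

```text
time_s: 15.5
tool_pos: [0.4547, -0.0973, 0.226]
tool_rot: [-179.3, 0.2, -164.6]
force: [0.8, 1.1, -1.0]
grip_width: 0.0433
```

```bash
python3 st.py
```

```text
t 15.5 F tool [-1.1  0.9  1. ] axis in tool(mm) [-144.5    5.5    0.3] z 0.226 rot [-179.3    0.2 -164.6] j7 116.0
phi 197.6 r 0.1446 handle~ pushing acw/cw [-0.473 -0.613]
level by [-0.7  0.2 -0. ] yaw-phi -2.2 |F| 1.8
```

Now finish to near the stop, then reverse.

Call:
servo_tool(plan=[[0.5, [0.0, -0.7, 0], [-0.1, 0, -3]], [0.5, [0, -0.5, 0], [-0.1, 0, -3]], [0.5, [0, -0.3, 0], [-0.1, 0, -1.5]], [0.5, [0.1, 0.5, 0], [-0.1, 0, 1]], [0.5, [0.1, 0.7, 0], [-0.1, 0, 2]], [0.5, [0.1, 0.8, 0], [-0.1, 0, 2.5]], [0.5, [0.05, 0.8, 0], [-0.1, 0, 2.5]], [0.5, [0, 0.8, 0], [-0.1, 0, 2.5]], [0.5, [0, 0.8, 0], [-0.1, 0, 2.5]], [0.5, [0, 0.8, 0], [-0.1, 0, 2.5]], [0.5, [0, 0.8, 0], [-0.1, 0, 2.5]]])

```text
time_s: 16.42
tool_pos: [0.4422, -0.0616, 0.2273]
tool_rot: [-179.7, 0.6, -176.8]
force: [1.4, -4.3, -3.1]
grip_width: 0.0434
```

```bash
python3 st.py
```

```text
t 16.42 F tool [-1.1 -4.4  3.1] axis in tool(mm) [-150.5   -0.3    1.6] z 0.2273 rot [-179.7    0.6 -176.8] j7 101.0
phi 183.1 r 0.1505 handle~ pushing acw/cw [-0.22 -0.36]
level by [-0.3  0.6 -0. ] yaw-phi 0.1 |F| 5.5
```

Call:
servo_tool(plan=[[0.5, [-0.4, 0.4, 0.1], [-0.1, 0.1, 1.5]], [0.5, [-0.4, 0.5, 0.1], [-0.1, 0.1, 1.5]], [0.5, [-0.3, 0.7, 0.1], [-0.1, 0.1, 2.2]]])

```text
time_s: 16.67
tool_pos: [0.4482, -0.0537, 0.2252]
tool_rot: [-179.0, -0.0, 177.0]
force: [-4.0, -6.8, 3.1]
grip_width: 0.0439
```

```bash
python3 st.py
```

```text
t 16.67 F tool [ 3.6 -7.1 -3. ] axis in tool(mm) [-144.1    7.9   -0.2] z 0.2252 rot [-179.   -0.  177.] j7 93.0
phi 180.1 r 0.1443 handle~ pushing acw/cw [-0.167 -0.307]
level by [-1. -0.  0.] yaw-phi -3.1 |F| 8.5
```

Call:
servo_tool(plan=[[0.5, [-0.1, 0.8, 0], [-0.3, 0, 1.5]], [0.5, [-0.1, 0.8, 0], [-0.3, 0, 1.8]], [0.5, [-0.1, 0.8, 0], [-0.3, 0, 2]], [0.5, [-0.1, 0.8, 0], [-0.3, 0, 2]]])

```text
time_s: 17.0
tool_pos: [0.4499, -0.0344, 0.225]
tool_rot: [-178.9, -0.2, 168.1]
force: [-5.0, -5.6, 1.8]
grip_width: 0.0436
```

```bash
python3 st.py
```

```text
t 17.0 F tool [ 3.7 -6.5 -1.6] axis in tool(mm) [-143.5   10.7   -0.8] z 0.225 rot [-178.9   -0.2  168.1] j7 81.0
phi 172.4 r 0.1439 handle~ pushing acw/cw [-0.033 -0.172]
level by [-1.1 -0.2  0. ] yaw-phi -4.3 |F| 7.7
```

Call:
servo_tool(plan=[[0.5, [0, 0.8, 0], [-0.3, 0, 1.5]], [0.5, [0, 0.8, 0], [-0.3, 0, 1.8]], [0.5, [0, 0.8, 0], [-0.3, 0, 2]], [0.5, [0, 0.8, 0], [-0.3, 0, 2]], [0.5, [0, 0.8, 0], [-0.3, 0, 2]]])

```text
time_s: 17.42
tool_pos: [0.4556, -0.0099, 0.225]
tool_rot: [-178.9, -0.0, 157.0]
force: [-4.6, -5.8, 3.3]
grip_width: 0.0434
```

```bash
python3 st.py
```

```text
t 17.42 F tool [ 2.  -7.2 -3.2] axis in tool(mm) [-143.    13.4   -0.3] z 0.225 rot [-178.9   -0.   157. ] j7 67.0
phi 162.3 r 0.1437 handle~ pushing acw/cw [0.142 0.003]
level by [-1.1 -0.   0. ] yaw-phi -5.4 |F| 8.1
```

Call:
servo_tool(plan=[[0.5, [0, 0.8, 0], [-0.3, 0, 1.2]], [0.5, [0, 0.8, 0], [-0.3, 0, 1.8]], [0.5, [0, 0.8, 0], [-0.3, 0, 2]], [0.5, [0, 0.8, 0], [-0.3, 0, 2]]])

```text
time_s: 17.75
tool_pos: [0.463, 0.0085, 0.2249]
tool_rot: [-178.7, 0.0, 148.6]
force: [-5.7, -5.0, 3.0]
grip_width: 0.0435
```

```bash
python3 st.py
```

```text
t 17.75 F tool [ 2.2 -7.3 -2.8] axis in tool(mm) [-142.9   14.7   -0.2] z 0.2249 rot [-178.7    0.   148.6] j7 56.0
phi 154.4 r 0.1436 handle~ pushing acw/cw [0.28  0.141]
level by [-1.3  0.  -0. ] yaw-phi -5.9 |F| 8.1
```

Call:
servo_tool(plan=[[0.5, [0, 0.75, 0], [-0.4, 0, 1.2]], [0.5, [0, 0.75, 0], [-0.4, 0, 1.5]], [0.5, [0, 0.75, 0], [-0.4, 0, 1.8]]])

```text
time_s: 18.0
tool_pos: [0.4694, 0.0206, 0.2249]
tool_rot: [-178.9, 0.0, 143.1]
force: [-6.0, -4.1, 4.6]
grip_width: 0.0435
```

```bash
python3 st.py
```

```text
t 18.0 F tool [ 2.3 -7.  -4.5] axis in tool(mm) [-142.9   14.7   -0.2] z 0.2249 rot [-178.9    0.   143.1] j7 48.0
phi 149.0 r 0.1437 handle~ pushing acw/cw [0.376 0.236]
level by [-1.1  0.  -0. ] yaw-phi -5.9 |F| 8.6
```

Call:
servo_tool(plan=[[0.5, [0, 0.75, 0], [-0.4, 0, 1.2]], [0.5, [0, 0.75, 0], [-0.4, 0, 1.5]], [0.5, [0, 0.75, 0], [-0.4, 0, 1.8]]])

```text
time_s: 18.25
tool_pos: [0.4768, 0.0318, 0.2249]
tool_rot: [-179.0, 0.0, 137.6]
force: [-7.9, -5.1, 5.4]
grip_width: 0.0433
```

```bash
python3 st.py
```

```text
t 18.25 F tool [ 2.4 -9.1 -5.2] axis in tool(mm) [-143.    14.9   -0.2] z 0.2249 rot [-179.     0.   137.6] j7 41.0
phi 143.6 r 0.1438 handle~ pushing acw/cw [0.47 0.33]
level by [-1.  0. -0.] yaw-phi -5.9 |F| 10.8
```

Call:
servo_tool(plan=[[0.5, [0, 0.75, 0], [-0.4, 0, 1.2]], [0.5, [0, 0.75, 0], [-0.4, 0, 1.5]]])

```text
time_s: 18.42
tool_pos: [0.4812, 0.0374, 0.2248]
tool_rot: [-178.8, 0.0, 134.3]
force: [-10.3, -5.7, 7.9]
grip_width: 0.0437
```

```bash
python3 st.py
```

```text
t 18.42 F tool [  3.1 -11.5  -7.7] axis in tool(mm) [-142.7   16.2   -0.3] z 0.2248 rot [-178.8    0.   134.3] j7 36.0
phi 140.8 r 0.1437 handle~ pushing acw/cw [0.519 0.379]
level by [-1.2  0.  -0. ] yaw-phi -6.5 |F| 14.2
```

Call:
servo_tool(plan=[[0.5, [0, 0.75, 0], [-0.4, 0, 0.8]]])

```text
time_s: 18.5
tool_pos: [0.4831, 0.0396, 0.2247]
tool_rot: [-178.6, -0.0, 133.1]
force: [-11.8, -5.8, 8.0]
grip_width: 0.0437
```

```bash
python3 st.py
```

```text
t 18.5 F tool [  3.9 -12.8  -7.7] axis in tool(mm) [-142.7   16.2   -0.4] z 0.2247 rot [-178.6   -0.   133.1] j7 35.0
phi 139.6 r 0.1437 handle~ pushing acw/cw [0.539 0.399]
level by [-1.4 -0.   0. ] yaw-phi -6.5 |F| 15.4
```

Call:
servo_tool(plan=[[0.5, [0, -0.4, 0], [0.2, 0, 0]], [0.5, [0, -0.3, 0], [0.2, 0, 0]], [0.5, [0, -0.1, 0], [0, 0, 0]], [0.5, [0, 0, 0], [0, 0, 0]]])

```text
time_s: 18.83
tool_pos: [0.4752, 0.0296, 0.225]
tool_rot: [-177.7, 0.3, 132.6]
force: [-1.7, -1.7, -0.8]
grip_width: 0.0437
```

```bash
python3 st.py
```

```text
t 18.83 F tool [-0.1 -2.4  0.9] axis in tool(mm) [-140.5   30.2   -0.4] z 0.225 rot [-177.7    0.3  132.6] j7 35.0
phi 144.7 r 0.1437 handle~ pushing acw/cw [0.45  0.311]
level by [-2.3  0.3 -0. ] yaw-phi -12.1 |F| 2.6
```

Run:
```python
from h import *
c=cam("wrist");t=cam("top");im=t["image"]
print(env.get_obs()["force"])
cv2.imwrite("pics/p7.png",np.hstack([c["image"][130:430,120:520],im[120:320,240:440].repeat(2,0).repeat(2,1)[50:350]]))
for x in [b for lo,hi in(((0,150,90),(8,255,255)),((172,150,90),(180,255,255))) for b in blobs(im,lo,hi,(320,140,380,230))]:
    v=onplane(t,x[1],.231)-[.5922,-.0545];a=-np.degrees(np.arctan2(v[1],v[0]));print(x,np.linalg.norm(v),a,"handle if lever .9:",np.radians(a-13.5-25.8))
```

```text
[-2.00723809 -2.84974044 -0.29857556]
(27, array([351.9, 195. ]), array([350, 192,   5,   7], dtype=int32)) 0.04950160831857919 53.327752597618755 handle if lever .9: 0.24483046948363454
```

View pics/p7.png

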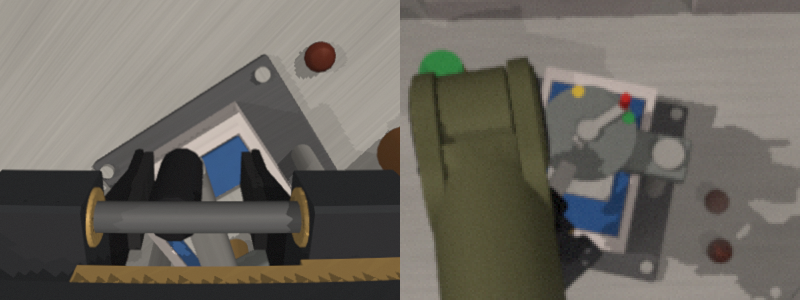

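Call:
servo_tool(plan=[[0.5, [0, -0.3, 0], [-0.3, 0, 0]], [0.5, [0, -0.3, 0], [-0.3, 0, 0]], [0.5, [0, -0.2, 0], [-0.3, 0, 0]], [0.5, [0, 0, 0], [-0.3, 0, 0]], [0.5, [0, 0, 0], [-0.3, 0, 0]]])

```text
time_s: 19.35
tool_pos: [0.4699, 0.0261, 0.2258]
tool_rot: [-179.6, 0.3, 132.7]
force: [0.1, -0.7, -0.5]
grip_width: 0.0432
```

```bash
python3 st.py
cat > look.py <<'E'
from h import *
t=cam("top");im=t["image"]
for x in [b for lo,hi in(((0,150,90),(8,255,255)),((172,150,90),(180,255,255))) for b in blobs(im,lo,hi,(320,140,380,230))]:
    v=onplane(t,x[1],.231)-[.5922,-.0545];a=-np.degrees(np.arctan2(v[1],v[0]));print(x,np.linalg.norm(v),a,"handle if lever .9:",np.radians(a-13.5-25.8))
E
python3 look.py; python3 -c "
from h import *
c=cam('wrist');print(blobs(c['image'],(0,0,0),(180,255,45),(230,180,400,340),100))"
```

```text
t 19.35 F tool [-0.5 -0.4  0.5] axis in tool(mm) [-141.7   36.1    0.5] z 0.2258 rot [-179.6    0.3  132.7] j7 38.0
phi 147.0 r 0.1462 handle~ pushing acw/cw [0.41  0.271]
level by [-0.4  0.3 -0. ] yaw-phi -14.3 |F| 0.8
(24, array([351.2, 193.9]), array([349, 191,   5,   7], dtype=int32)) 0.04997012138151503 49.94853729503169 handle if lever .9: 0.1858520363197138
(4, array([353.2, 194.5]), array([353, 193,   2,   4], dtype=int32)) 0.052509758300531444 54.27244584925135 handle if lever .9: 0.2613184771459946
[(3493, array([279. , 310.1]), array([230, 279,  91,  53], dtype=int32)), (1466, array([377.2, 309.4]), array([361, 280,  39,  52], dtype=int32))]
```

Call:
servo_tool(plan=[[0.5, [-0.1, 0.4, 0], [0, 0, -3]], [0.5, [-0.1, 0.5, 0], [0, 0, -2]], [0.5, [-0.1, 0.5, 0], [0, 0, 0]]])

```text
time_s: 19.7
tool_pos: [0.4745, 0.0319, 0.2243]
tool_rot: [-178.7, -0.3, 137.8]
force: [-8.6, -3.2, 4.5]
grip_width: 0.044
```

```bash
python3 st.py
```

```text
t 19.7 F tool [ 4.3 -8.2 -4.2] axis in tool(mm) [-144.8   16.    -1.1] z 0.2243 rot [-178.7   -0.3  137.8] j7 41.0
phi 144.1 r 0.1457 handle~ pushing acw/cw [0.461 0.321]
level by [-1.3 -0.3  0. ] yaw-phi -6.3 |F| 10.2
```

Call:
servo_tool(plan=[[0.5, [0, 0.75, 0], [-0.4, 0, 1]], [0.5, [0, 0.75, 0], [-0.4, 0, 1.2]], [0.5, [0, 0.75, 0], [-0.4, 0, 1]]])

```text
time_s: 19.95
tool_pos: [0.4817, 0.0417, 0.2238]
tool_rot: [-178.5, -0.6, 134.1]
force: [-12.1, -6.0, 9.5]
grip_width: 0.0436
```

```bash
python3 st.py
```

```text
t 19.95 F tool [  4.3 -13.1  -9.1] axis in tool(mm) [-145.5   13.2   -2. ] z 0.2238 rot [-178.5   -0.6  134.1] j7 36.0
phi 139.3 r 0.1461 handle~ pushing acw/cw [0.544 0.404]
level by [-1.5 -0.6  0. ] yaw-phi -5.2 |F| 16.5
```

Call:
servo_tool(plan=[[0.5, [0, 0.75, -0.1], [-0.2, 0, 0.5]], [0.5, [0, 0.5, 0], [0, 0, 0]], [0.5, [0, 0.35, 0], [0, 0, 0]], [0.5, [0, 0.2, 0], [0, 0, 0]], [0.5, [0, 0.1, 0], [0, 0, 0]]])

```text
time_s: 20.37
tool_pos: [0.4814, 0.0419, 0.223]
tool_rot: [-176.2, -1.1, 132.9]
force: [-6.6, -5.1, 3.6]
grip_width: 0.0436
```

```bash
python3 st.py
```

```text
t 20.37 F tool [ 0.8 -8.6 -3. ] axis in tool(mm) [-145.5   16.2   -4. ] z 0.223 rot [-176.2   -1.1  132.9] j7 32.0
phi 139.4 r 0.1464 handle~ pushing acw/cw [0.543 0.404]
level by [-3.8 -1.1  0. ] yaw-phi -6.4 |F| 9.1
```

Call:
servo_tool(plan=[[0.5, [0, 0, 0], [-0.3, -0.1, 0]], [0.5, [0, 0, 0], [-0.3, -0.1, 0]], [0.5, [0, 0, 0], [-0.3, -0.1, 0]], [0.5, [0, -0.1, 0], [-0.3, -0.1, 0]], [0.5, [0, -0.1, 0], [-0.3, -0.1, 0]], [0.5, [0, -0.1, 0], [-0.3, 0, 0]]])

```text
time_s: 20.87
tool_pos: [0.4767, 0.0328, 0.2235]
tool_rot: [-177.4, -0.5, 132.7]
force: [-0.6, -3.1, 0.7]
grip_width: 0.0434
```

```bash
python3 st.py;python3 look.py
```

```text
t 20.87 F tool [-1.8 -2.6 -0.6] axis in tool(mm) [-142.    26.6   -2.5] z 0.2235 rot [-177.4   -0.5  132.7] j7 34.0
phi 143.3 r 0.1445 handle~ pushing acw/cw [0.475 0.335]
level by [-2.6 -0.5  0. ] yaw-phi -10.6 |F| 3.2
(23, array([352.4, 195.6]), array([351, 192,   4,   8], dtype=int32)) 0.04953151095158227 55.37127195635203 handle if lever .9: 0.2804966106217734
(4, array([354.5, 195.5]), array([354, 194,   2,   4], dtype=int32)) 0.05349853915533021 58.09327391204168 handle if lever .9: 0.3280045069942825
```

Call:
servo_tool(plan=[[0.5, [0, -0.1, 0], [-0.3, 0, 0]], [0.5, [0, -0.1, 0], [-0.3, 0, 0]], [0.5, [0, -0.1, 0], [-0.3, 0, 0]], [0.5, [0, -0.1, 0], [-0.3, 0, 0]], [0.5, [0, -0.1, 0], [-0.3, 0, 0]], [0.5, [0, -0.1, 0], [-0.3, 0, 0]], [0.5, [0, 0, 0], [-0.3, 0, 0]]])

```text
time_s: 21.5
tool_pos: [0.4722, 0.0303, 0.2236]
tool_rot: [-179.9, -0.6, 132.8]
force: [-1.0, -2.0, 1.0]
grip_width: 0.0433
```

```bash
python3 st.py;python3 look.py
```

```text
t 21.5 F tool [-0.8 -2.1 -1. ] axis in tool(mm) [-143.2   31.4   -1.5] z 0.2236 rot [-179.9   -0.6  132.8] j7 38.0
phi 145.1 r 0.1466 handle~ pushing acw/cw [0.443 0.303]
level by [-0.1 -0.6  0. ] yaw-phi -12.4 |F| 2.5
(24, array([351.5, 194.7]), array([350, 192,   5,   7], dtype=int32)) 0.04925233571908855 52.062214061549156 handle if lever .9: 0.22274265521835102
(4, array([353.5, 195.5]), array([353, 194,   2,   4], dtype=int32)) 0.05165912153785988 56.749228557230545 handle if lever .9: 0.3045464902566928
```

Call:
servo_tool(plan=[[0.5, [0, -0.2, 0], [0, 0, 0]], [0.5, [0, -0.2, 0], [0, 0, 0]], [0.5, [0, -0.2, 0], [0, 0, 0]], [0.5, [0, -0.2, 0], [0, 0, 0]], [0.5, [0, -0.1, 0], [0, 0, 0]], [0.5, [0, 0, 0], [0, 0, 0]]])

```text
time_s: 22.05
tool_pos: [0.4652, 0.0259, 0.2237]
tool_rot: [179.9, -0.6, 132.9]
force: [0.4, -0.3, -0.2]
grip_width: 0.0437
```

```bash
python3 st.py;python3 look.py
python3 - <<'E'
from h import *
c=cam("wrist");cv2.imwrite("pics/w8.png",c["image"][200:400,120:520])
E
```

```text
t 22.05 F tool [-0.5  0.   0.2] axis in tool(mm) [-144.8   39.3   -1.6] z 0.2237 rot [179.9  -0.6 132.9] j7 39.0
phi 148.1 r 0.15 handle~ pushing acw/cw [0.392 0.252]
level by [ 0.1 -0.6 -0. ] yaw-phi -15.2 |F| 0.5
(23, array([351.3, 193.9]), array([350, 191,   4,   7], dtype=int32)) 0.050136788555999914 50.11574895235372 handle if lever .9: 0.1887704302876997
```

View pics/w8.png

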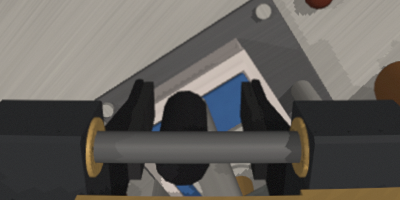

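Call:
servo_tool(plan=[[0.5, [0, 0, -0.5], [0, 0, 0]], [0.5, [0, 0, -1], [0, 0, 0]], [0.5, [0, 0, -1.5], [0, 0, 0]], [0.5, [0, 0, -2], [0, 0, 0]], [0.5, [0, 0, -2], [0, 0, 0]], [0.5, [0, 0, -2], [0, 0, 0]], [0.5, [0, 0, -2], [0, 0, 0]], [0.5, [0, 0, -1], [0, 0, 0]], [0.5, [0, 0, 0], [0, 0, 0]], [0.5, [0, 0, 0], [0, 0, 0]]])

```text
time_s: 22.98
tool_pos: [0.4665, 0.0259, 0.3547]
tool_rot: [179.8, -0.6, 133.0]
force: [0.8, -1.1, -0.8]
grip_width: 0.0434
```

```bash
python3 st.py;python3 look.py
python3 - <<'E'
from h import *
c=cam("wrist");cv2.imwrite("pics/w9.png",c["image"])
E
```

```text
t 22.98 F tool [-1.4 -0.2  0.8] axis in tool(mm) [-144.    38.1   -1.3] z 0.3547 rot [179.8  -0.6 133. ] j7 41.0
phi 147.8 r 0.1489 handle~ pushing acw/cw [0.397 0.257]
level by [ 0.2 -0.6 -0. ] yaw-phi -14.8 |F| 1.6
(23, array([351.1, 194. ]), array([349, 191,   5,   7], dtype=int32)) 0.04964732247393757 49.97850040703608 handle if lever .9: 0.18637499127833423
(4, array([353.2, 194.5]), array([353, 193,   2,   4], dtype=int32)) 0.052509758300531444 54.27244584925135 handle if lever .9: 0.2613184771459946
```

View pics/w9.png

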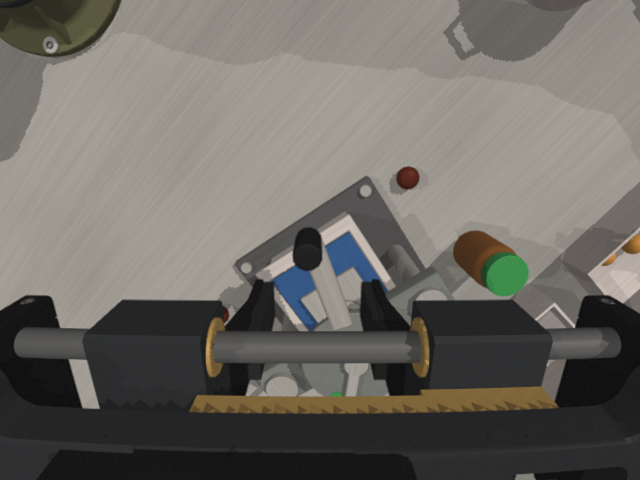

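```bash
python3 -c "
from h import *
print(env.get_obs()['joint_velocities'].round(2)); print(env.sign_off())"
```

```text
[-0.03  0.34  0.05  1.1  -0.01 -0.04  0.06]
the job is handed in; nothing more can be done
None
```

I did every step and handed the job in at about 23 s of the 64 s allowed. I could not directly measure how far the lid is down or how hard the plate bears on it.

- **Lever:** I flipped the red tab over to the green dot; the highest tab force I read was about 3 N. The pictures then showed it by the green dot, and it tracked the handle there until the end.
- **Free-wheel back:** I swung the handle anticlockwise to about -0.6 rad with about 2 to 3 N at the knob. I did not measure the plate height during this.
- **Ratcheting down:** I made one full clockwise stroke and most of a second. On the second the force held at about 7 N, then rose steeply to 12.8 N at about 0.40 rad, short of the 0.6 stop.
- **Firmness check:** I backed off and pushed again, and it reached about 13 N at the same handle angle. The highest total wrist force I read was 16.5 N.
- **Letting go:** I backed off slowly and lifted clear. The last readings were consistent with no contact, and the handle looked still. The last camera views I checked showed no sign that anything else had been moved.

**What disagreed:** when I let go, the handle sprang back from about 0.40 to about 0.25 rad. The tab-based camera reading gives 0.19 to 0.26. I took this as give in the ratchet, with the plate staying put, but I have no direct proof. That the plate still bears with more than 40 N and the lid is down at least 5 mm is inferred only from the firm 13 N.

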